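# Vent the bottle cap for the steriliser

## Task

Get the amber bottle ready for the steriliser: first slide the carrier's gate fully home against the bottle, then screw the bottle's black cap down (clockwise from above) until it bottoms out, and then back it off a quarter turn so that it can vent. Finish with the gripper still holding the cap there, do not let go, with the gate shut and the bottle standing in its carrier. Leave the flask, the jar and the spare cap where they stand.

Things in the scene. Friction and masses are not known exactly. Their poses are not given: they have to be found in the camera images.
- carrier: Fixed aluminium bottle carrier, a flat plate 110 mm along its x, 245 mm along its y (from y -50 to +195) and 8 mm thick, with a three-sided steel nest (walls 6 mm thick, 45 mm high above the plate, 63 mm between their inner faces) for the square bottle. Origin: on the bench directly under the centre of the nest. z is up; +y points from the nest, out of its open side, to the gate.
- bottle: Square amber glass bottle standing loose in the nest, its bottom on the carrier plate: 60 x 60 mm, straight sides to 70 mm, round shoulder to 87 mm and then the neck; 125 mm high with the cap bottomed out; about 0.35 kg. The nest keeps it from turning, but for a play of about 0.05 rad. Origin: centre of its underside; z up; x and y along the carrier's x and y.
- cap_top (a point): Centre of the flat top of the bottle's black ribbed screw cap, on the cap's vertical axis, 133 mm above the bench when bottomed out. The cap is a cylinder 40 mm in diameter and 28 mm high below this point; its axes turn with it. A white line on its top runs from the centre to the rim along its own x, and points along the bottle's +x when the cap is bottomed out.
- cap (a joint): Turn of the cap in rad: 0 bottomed out on a hard stop, growing as it is unscrewed anticlockwise seen from above; it starts between 1.8 and 2.7 and stops at 5.0 (it does not come off). It rises 4 mm for each turn. It turns with an even drag of about 0.05 N m and stays where it is left; at the bottom the torque rises sharply.
- gate_handle (a point): Centre of the top of the gate's handle, an upright black round post with a red band near its top, 18 mm in diameter, its top 110 mm above the bench, free-standing down to 18 mm above the bench. Moves with the gate, straight along the carrier's y; with the gate home it is 100 mm from the nest's centre, on the carrier's +y axis.
- gate (a joint): Slide of the blue gate in m: 0 fully home against a stop (its face then 1.5 mm from a centred bottle), growing as it opens along the carrier's +y, up to 0.06; starts between 0.03 and 0.06. It slides with about 2 N of friction and stays where it is left.
- flask: Bystander: green glass conical flask, 64 mm wide at the foot, 84 mm high, standing loose on the bench. Origin: centre of its underside.
- jar: Bystander: small clear sample jar with a white lid, 48 mm in diameter, 55 mm high, loose on the bench. Origin: centre of its underside.
- spare_cap: Bystander: spare red cap lying loose on the bench, 40 mm in diameter, 24 mm high. Origin: centre of its underside.

How it is judged:
By the outcome, as a careful person would: the job done as asked, in the order asked, and still so for the second after the job is handed in, while the arm keeps its last pose, push and grip.
It also fails if it takes over 72 s, if anything falls off the work surface, if the arm or the gripper's body presses on something with over 40 N, if the wrist force passes 120 N, or if a joint passes its speed limit or range.

## Robot

A 7-joint arm with a two-finger parallel gripper is mounted at the origin on the work surface. World frame = base frame: x ahead of the robot, y to its left, z up, the work surface at z = 0. Lengths are in m, angles in rad, forces in N, time in s.
With the tool pointing down it reaches from about 0.4 to 0.9 m from the base axis. Payload 5.5 kg.
Tool frame: the origin (TCP) lies between the finger pads; the fingertips stand 8 mm ahead of it and the grasp point (between the pads) lies 11 mm behind it; z points along the fingers, y is the direction in which the jaws open and shut (so a half turn about z gives the same grasp; the last joint's range is limited). The gripper opens to 92 mm and grips with 3 to 60 N. Pads are 19 mm wide; open, the fingers measure 130 mm over their backs; the gripper's body (75 mm by 190 mm) begins 47 mm behind the grasp point.
Start: joints at [1.611, 0.501, -0.427, 1.55, 0.221, 1.138, -0.21], TCP at [0.144, -0.634, 0.235] pointing down, gripper open.
Joint ranges: [-2.88, 2.88], [-0.31, 2.03], [-1.54, 1.56], [0.2, 2.42], [-1.41, 4.55], [0.19, 2.02], [-2.57, 2.57]. Speed limits (rad/s): [2.57, 2.57, 3.14, 3.14, 3.14, 3.14, 3.14].

## Interface

Orientations are given as a 3x3 rotation matrix whose columns are the frame's x, y, z axes.
In Python, from workcell import sense, snapshot, camera_params, job_done gives the robot as it stands.
- The arm moves only by the tool arm_command, never from a script. Its arguments are lists of equal length, an entry for each row: "dp": the shift along the tool's x, y, z in cm, a list of three; "twist": the turn about the tool's z in rad. A call has 1 to 10 rows; each row is the pose to reach, as a shift and turn from the pose measured when the call began, along the tool's axes at that moment; what a row does not reach only later rows make up. A row lasts 1/10 s, in which the tool goes at most 50 mm and 8.59 degrees, less where a joint would pass 70% of its speed; a pose out of reach is approached as far as the arm can. A call with a gripper value outside its range is refused whole. "jaw" is the closure, from 0 (fully open) to 1 (shut), set as the call begins (left out, the last holds). The fingers move at their own pace and stop on an object; "grip_force" is the grip in N (left out, the last holds). Time passes only in rows, so rows that repeat a pose let the fingers close. It gives the time, the measured TCP pose, the force and the opening at its end, in the units of the state.
- sense(): the state, without advancing time (a new reading comes with each control period).
- snapshot(name): name is "scene" or "top" or "wrist"; returns the picture (384x512x3 uint8, red, green, blue); there is no depth.
- camera_params(name): a dict with "fx", "fy", "cx", "cy" (pixels), "rvec" (rotation vector, rad) and "tvec" (3), from world to camera coordinates, as OpenCV has them; the wrist camera has in their place "T_tool_cam" (4x4, takes a point from camera to tool coordinates, whose origin is the TCP and whose axes are the flange's). Camera axes: x right, y down, z forward; pixel columns grow to the right and rows downward; lengths in m; the calibration is good to about 2 mm. A picture is of the moment at which its call begins: read the wrist's pose just before it. camera_params takes no time and is no camera call.
- job_done(): hands the job in, once; it reports no verdict.
The state is a dict: "t": time; "joint_positions": joint angles; "dq": joint speeds; "effort": joint torques, N m; "tool_pos": TCP position; "orientation": TCP orientation; "wrist_force": force on the tool from outside, world axes, zero at the start; "moment": the same for the moment, N m; "finger_gap": finger opening in m.
Only numpy, scipy, OpenCV 4.12 (cv2) and the standard library are available. Lean on these libraries where they do the work, as an engineer would, in place of code of your own. Each camera call takes 0.05 s, during which the arm holds its last target.

## Working session

There is one attempt and no reset: what is moved stays moved. The work goes in short steps, Python scripts to look and compute and a tool call to move; the robot and the scene stay as the last step left them, time stands still between calls to the robot, and variables do not carry over. Pictures are saved under pics/ and viewed, and the job is handed in when it is done.

Besides the shell and the picture viewer there is one more tool, called by a JSON object that holds its "api" and its "payload", one argument or row to a line. arm_command: Moves the arm, as the interface text tells. Its arguments: {"type":"object","properties":{"dp":{"type":"array"},"twist":{"type":"array"},"jaw":{"type":"number"},"grip_force":{"type":"number"}},"required":["dp","twist"]}

```bash
mkdir -p pics; ls
python3 - <<'E'
from workcell import sense, snapshot, camera_params
import cv2
s=sense(); print(s)
for n in ["scene","top","wrist"]:
    print(n,camera_params(n))
    im=snapshot(n); cv2.imwrite(f"pics/{n}0.png",im[:,:,::-1])
E
```

```text
pics
{'t': 0.0, 'joint_positions': array([ 1.61118803,  0.50181941, -0.42678308,  1.55143418,  0.22075143,
        1.13828442, -0.21033123]), 'dq': array([-9.48254941e-05, -8.73486858e-04,  5.83180896e-04,  2.40882795e-03,
       -4.01634760e-04,  7.14236901e-04,  2.42649796e-05]), 'effort': array([-4.41820976e-04, -5.66590047e+01, -5.81660092e+00, -2.79105699e+01,
       -6.87639252e-02,  3.08378914e-02,  1.89210359e-04]), 'tool_pos': array([ 0.14344787, -0.63328333,  0.23370202]), 'orientation': array([[ 9.75282322e-01,  2.20962193e-01, -3.19193803e-04],
       [ 2.20962400e-01, -9.75280525e-01,  1.87510749e-03],
       [ 1.03024364e-04, -1.89928901e-03, -9.99998191e-01]]), 'wrist_force': array([ 0.52475237, -0.30285546, -0.62226898]), 'moment': array([ 0.00854889, -0.01811187, -0.01085401]), 'finger_gap': 0.09168246625852036}
scene {'fx': 407.07575204814566, 'fy': 407.07575204814566, 'cx': 256.4364425622884, 'cy': 184.2759500078408, 'rvec': array([ 1.63396776,  2.08552335, -0.71528309]), 'tvec': array([ 0.1635429 , -0.33212834,  1.20523175])}
top {'fx': 400.10602246716024, 'fy': 400.10602246716024, 'cx': 251.89249394637804, 'cy': 190.1464638477293, 'rvec': array([ 2.16917267, -2.10661516,  0.1915186 ]), 'tvec': array([-0.02239283,  0.54131627,  0.67859555])}
wrist {'fx': 313.7110685347042, 'fy': 313.7110685347042, 'cx': 256.32569229705797, 'cy': 188.2993976167128, 'T_tool_cam': array([[ 3.14947129e-04, -9.58623618e-01, -2.84676413e-01,
         7.72760359e-02],
       [ 9.99999950e-01,  2.93840003e-04,  1.16852485e-04,
         4.66285676e-05],
       [-2.83682340e-05, -2.84676435e-01,  9.58623663e-01,
        -1.50851847e-01],
       [ 0.00000000e+00,  0.00000000e+00,  0.00000000e+00,
         1.00000000e+00]])}
```

View pics/scene0.png

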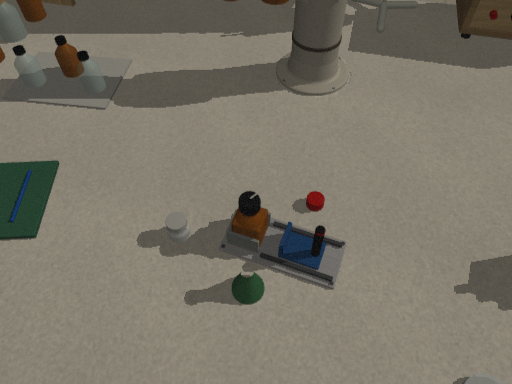

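View pics/top0.png

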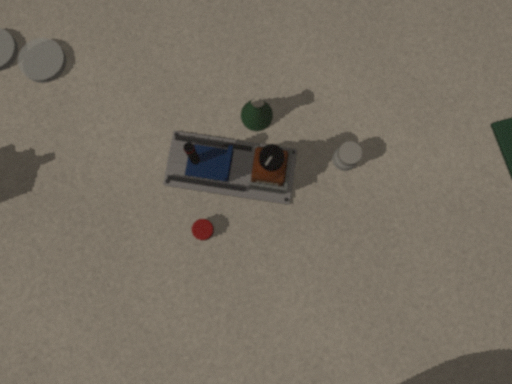

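View pics/wrist0.png

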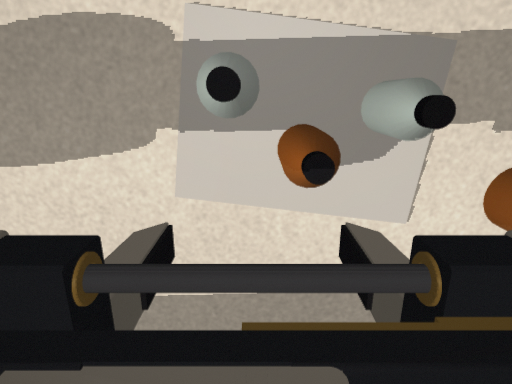

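The scene view shows the amber bottle's cap at about (249,203), the handle at (319,235), the spare cap at (315,201), the jar at (177,225) and the flask at (248,285). In the top view the cap is at (271,158), the handle at (191,150), the flask at (257,113), the jar at (348,155) and the spare cap at (203,229). I'll enlarge these and measure them.

```bash
cat > h.py <<'E'
import numpy as np, cv2
from workcell import camera_params
def cam(n,tp=None,R=None):
    p=camera_params(n)
    K=np.array([[p['fx'],0,p['cx']],[0,p['fy'],p['cy']],[0,0,1]])
    if n=='wrist':
        T=np.eye(4);T[:3,:3]=R;T[:3,3]=tp
        W=np.linalg.inv(T@np.array(p['T_tool_cam'])); return K,W[:3,:3],W[:3,3]
    return K,cv2.Rodrigues(np.array(p['rvec']))[0],np.array(p['tvec'])
def ray(c,uv):
    K,R,t=c; d=R.T@np.linalg.inv(K)@np.array([uv[0],uv[1],1.]); return -R.T@t,d
def onz(c,uv,z):
    o,d=ray(c,uv); return o+d*(z-o[2])/d[2]
def tri(c1,u1,c2,u2):
    P1=c1[0]@np.c_[c1[1],c1[2]];P2=c2[0]@np.c_[c2[1],c2[2]]
    X=cv2.triangulatePoints(P1,P2,np.array(u1,float),np.array(u2,float)); return (X[:3]/X[3]).ravel()
def proj(c,X):
    x=c[0]@(c[1]@np.array(X)+c[2]); return x[:2]/x[2]
E
python3 - <<'E'
import cv2
a=cv2.imread('pics/scene0.png')[180:310,150:360]; b=cv2.imread('pics/top0.png')[85:245,155:370]
cv2.imwrite('pics/s0z.png',cv2.resize(a,None,fx=3.8,fy=3.8,interpolation=cv2.INTER_CUBIC))
cv2.imwrite('pics/t0z.png',cv2.resize(b,None,fx=3.7,fy=3.7,interpolation=cv2.INTER_CUBIC))
from h import *
for n in ['scene','top']:
    c=cam(n); print(n,-c[1].T@c[2], c[1][2])
    im=cv2.imread(f'pics/{n}0.png');hsv=cv2.cvtColor(im,cv2.COLOR_BGR2HSV)
    for nm,lo,hi in [('blue',(105,120,40),(125,255,255)),('red',(0,190,60),(5,255,255)),('amber',(6,150,50),(18,255,255)),('green',(50,80,20),(80,255,120)),('black',(0,0,0),(180,255,32))]:
        m=cv2.inRange(hsv,lo,hi); N,l,st,ce=cv2.connectedComponentsWithStats(m)
        print(nm,[(st[i].tolist(),ce[i].round(1).tolist()) for i in range(1,N) if st[i,4]>25 and 150<ce[i][0]<370 and 85<ce[i][1]<310])
E
```

```text
scene [1.00868102 0.08487987 0.75166289] [-0.59238185 -0.15032355 -0.79150905]
blue [([279, 222, 47, 47, 1004], [298.9, 248.1])]
red [([307, 192, 17, 18, 214], [315.0, 199.9])]
amber [([232, 208, 36, 36, 765], [251.5, 223.8])]
green [([232, 273, 32, 31, 706], [248.0, 288.7])]
black [([239, 192, 21, 24, 399], [248.6, 203.8]), ([316, 226, 9, 8, 55], [319.8, 229.4]), ([311, 234, 13, 23, 181], [316.4, 245.0])]
top [ 0.42020046 -0.0009176   0.7598996 ] [ 0.16778076 -0.00777123 -0.9857937 ]
blue [([196, 146, 15, 10, 65], [201.9, 149.4]), ([186, 146, 46, 34, 744], [212.6, 166.5])]
red []
amber [([252, 148, 33, 36, 459], [265.6, 170.9])]
green [([242, 104, 23, 25, 272], [250.9, 117.1])]
black [([185, 143, 8, 9, 51], [188.6, 147.0]), ([260, 145, 24, 26, 420], [271.9, 157.1]), ([233, 146, 18, 4, 36], [241.8, 147.3]), ([189, 149, 11, 15, 98], [194.3, 157.4])]
```

View pics/s0z.png

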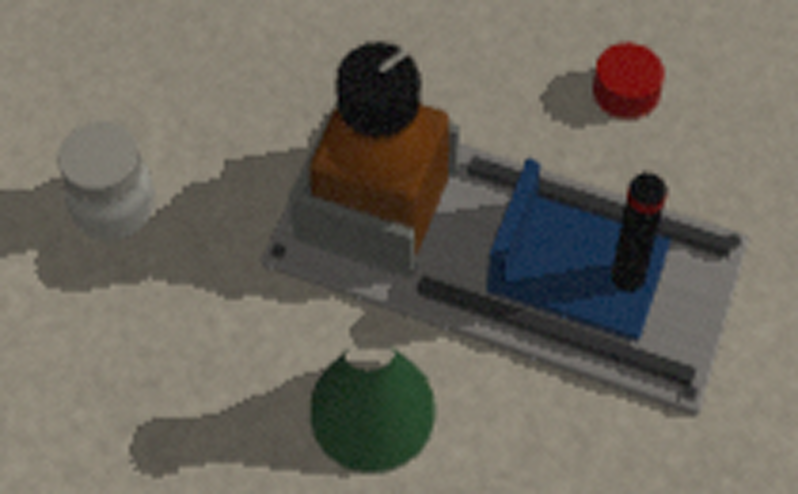

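View pics/t0z.png

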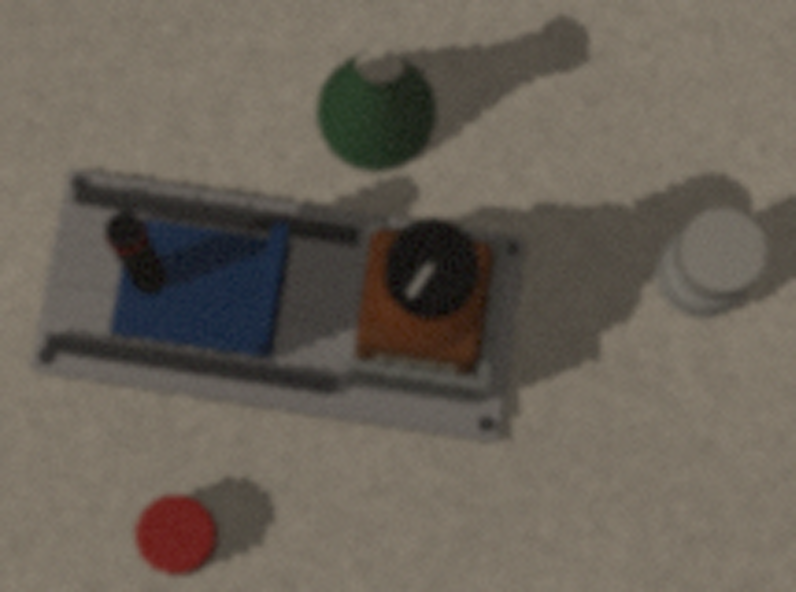

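Run:
```python
from h import *
S=cam('scene');T=cam('top')
s=lambda x,y:((x+.5)/3.8-.5+150,(y+.5)/3.8-.5+180)
t=lambda x,y:((x+.5)/3.7-.5+155,(y+.5)/3.7-.5+85)
ct=tri(S,s(380,72),T,t(432,265)); print('cap',ct, onz(S,s(380,72),.1395),onz(T,t(432,265),.1395))
print('line s',onz(S,s(405,51),.1395)-onz(S,s(380,72),.1395),'t',onz(T,t(410,297),.1395)-onz(T,t(432,265),.1395))
ht=tri(S,s(648,185),T,t(123,222)); print('handle',ht,onz(S,s(648,185),.110),onz(T,t(123,222),.110))
print('plate top'); 
C=[onz(T,t(*u),.008)for u in [(75,173),(40,370),(505,438),(522,232)]]
for c in C: print(c)
a=(C[0]+C[1])/2; b=(C[2]+C[3])/2; print('len',np.linalg.norm(a-b),'ydir',(a-b)/np.linalg.norm(a-b),'wid',np.linalg.norm(C[0]-C[1]),np.linalg.norm(C[2]-C[3]))
d=(a-b)/np.linalg.norm(a-b); print('nest',b+.05*d)
print('plate scene'); 
for u in [(743,237),(695,410),(266,262)]: print(onz(S,s(*u),.008))
# bystanders
print('flask',onz(T,t(378,112),.02),'jarlid',onz(T,t(722,250),.055),onz(S,s(100,155),.055),'spare',onz(T,t(177,533),.024),onz(S,s(628,72),.024))
```

```text
cap [ 0.58284088 -0.03604459  0.13502829] [ 0.58596134 -0.03556516  0.1395    ] [ 0.5816091  -0.03538819  0.1395    ]
line s [-0.01522233  0.00876011  0.        ] t [-0.01445384  0.00917675  0.        ]
handle [0.60336879 0.10180173 0.11580176] [0.5998322 0.1012879 0.11     ] [0.60492652 0.10343136 0.11      ]
plate top
[0.65979399 0.14651144 0.008     ]
[0.55382288 0.15811677 0.008     ]
[ 0.52566592 -0.08198599  0.008     ]
[ 0.63515521 -0.08964459  0.008     ]
len 0.2395881025633613 ydir [0.11018021 0.99391163 0.        ] wid 0.10660469261340698 0.10975681084768499
nest [ 0.58591958 -0.03611971  0.008     ]
plate scene
[0.55541482 0.15921749 0.008     ]
[0.66142175 0.14672641 0.008     ]
[ 0.63237941 -0.0896963   0.008     ]
flask [ 0.69427709 -0.01208375  0.02      ] jarlid [ 0.61569156 -0.18278939  0.055     ] [ 0.61578051 -0.18353328  0.055     ] spare [0.47107408 0.08180624 0.024     ] [0.47211182 0.08100272 0.024     ]
```

```bash
cat >> h.py <<'E'
def todp(st,P):
    R=st['orientation'];return (R.T@(np.array(P)-st['tool_pos'])*100).round(2)
def twist_for(st,yang):
    # twist (about tool z, down) to bring tool y to world angle yang (mod pi)
    y=st['orientation'][:,1];a=np.arctan2(y[1],y[0]);d=(a-yang+np.pi/2)%np.pi-np.pi/2;return d,d+np.pi,d-np.pi
E
python3 - <<'E'
from h import *
from workcell import sense
s=sense()
for P in [(0.28,-0.56,.24),(.40,-.47,.24),(.50,-.33,.24),(.56,-.18,.24),(.57,-.05,.24)]: print(P,todp(s,P))
print(twist_for(s,-.11))
E
```

```text
(0.28, -0.56, 0.24) [14.94 -4.15 -0.6 ]
(0.4, -0.47, 0.24) [ 28.63 -10.27  -0.59]
(0.5, -0.33, 0.24) [ 41.48 -21.71  -0.57]
(0.56, -0.18, 0.24) [ 50.64 -35.02  -0.55]
(0.57, -0.05, 0.24) [ 54.49 -47.47  -0.53]
(np.float64(-1.2379561729702946), np.float64(1.9036364806194985), np.float64(-4.379548826560088))
```

{"api": "arm_command", "payload": {
  "dp": [
    [3,-0.8,-0.3],
    [7,-2,-0.6],
    [11,-3,-0.6],
    [15,-4.2,-0.6],
    [18.5,-5.5,-0.6],
    [22,-7,-0.6],
    [25,-8.5,-0.6],
    [28.6,-10.3,-0.6],
    [32,-13,-0.6],
    [35,-16,-0.6]
  ],
  "twist": [-0.05,-0.1,-0.17,-0.24,-0.31,-0.38,-0.45,-0.52,-0.6,-0.68]
}}

```text
t: 1.15
tool_pos: [0.4512, -0.3981, 0.2401]
orientation: [[0.616, 0.788, 0.0], [0.788, -0.616, 0.002], [0.002, -0.001, -1.0]]
wrist_force: [-0.5, -0.4, -0.9]
finger_gap: 0.0918
```

Run:
```python
from h import *
from workcell import sense
s=sense();print(s['t'],s['joint_positions'].round(2),s['tool_pos'])
for P in [(.50,-.33,.24),(.56,-.18,.24),(.55,-.04,.24)]: print(P,todp(s,P))
print(twist_for(s,-.11))
```

```text
1.15 [ 1.19  0.46 -0.68  1.67  0.31  1.13 -0.24] [ 0.45116803 -0.39805225  0.24005858]
(0.5, -0.33, 0.24) [ 8.37 -0.34  0.02]
(0.56, -0.18, 0.24) [23.88 -4.86  0.05]
(0.55, -0.04, 0.24) [ 34.29 -14.27   0.08]
(np.float64(-0.5535781672857296), np.float64(2.5880144863040635), np.float64(-3.6951708208755227))
```

{"api": "arm_command", "payload": {
  "dp": [
    [3,-0.2,0],
    [6,-0.4,0],
    [9,-0.7,0],
    [13,-1.8,0],
    [17,-2.8,0],
    [21,-4,0],
    [24,-5.2,0],
    [28,-8,0],
    [31,-11,0],
    [34.3,-14.3,0]
  ],
  "twist": [-0.05,-0.1,-0.15,-0.22,-0.28,-0.34,-0.4,-0.46,-0.51,-0.55]
}}

```text
t: 2.15
tool_pos: [0.5494, -0.0377, 0.2406]
orientation: [[0.111, 0.994, 0.0], [0.994, -0.111, 0.002], [0.002, 0.0, -1.0]]
wrist_force: [0.8, 0.3, -0.8]
finger_gap: 0.092
```

{"api": "arm_command", "payload": {
  "dp": [
    [0,0,0],
    [0,0,0]
  ],
  "twist": [0,0]
}}

```text
t: 2.35
tool_pos: [0.5491, -0.0355, 0.2408]
orientation: [[0.106, 0.994, 0.0], [0.994, -0.106, 0.002], [0.002, 0.0, -1.0]]
wrist_force: [-0.2, -0.2, 0.6]
finger_gap: 0.092
```

Run:
```python
from h import *
from workcell import sense,snapshot
s=sense();print(s['t'],s['joint_positions'].round(2),s['tool_pos'],s['orientation'],s['wrist_force'])
np.savez('w1.npz',p=s['tool_pos'],R=s['orientation'])
cv2.imwrite('pics/w1.png',snapshot('wrist')[:,:,::-1])
```

```text
2.35 [ 0.73  0.42 -0.9   1.79  0.36  1.11 -0.4 ] [ 0.54908167 -0.03550391  0.24080366] [[ 1.06326460e-01  9.94331218e-01  3.37216573e-04]
 [ 9.94329534e-01 -1.06326902e-01  1.83523120e-03]
 [ 1.86068287e-03  1.40170761e-04 -9.99998259e-01]] [-0.23019562 -0.21471546  0.5561631 ]
```

View pics/w1.png

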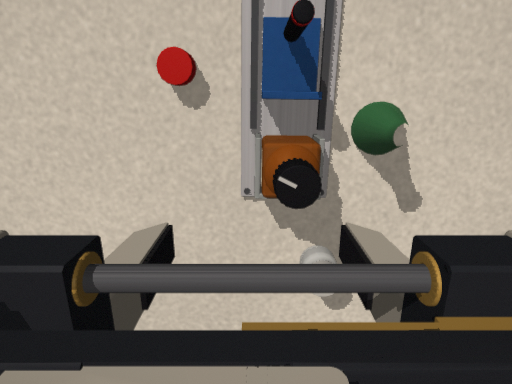

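The wrist view is clear. The cap is at about (297,183) with its white line pointing left, the handle top is at (302,12), the spare cap at (176,66) and the flask at (380,128).

Run:
```python
from h import *
d=np.load('w1.npz');W=cam('wrist',d['p'],d['R'])
im=cv2.imread('pics/w1.png');hsv=cv2.cvtColor(im,cv2.COLOR_BGR2HSV)
g=im.max(2)
roi=np.zeros_like(g);roi[150:215,265:330]=1
m=((g<60)&(roi>0)).astype(np.uint8)
# fill
cs,_=cv2.findContours(m,cv2.RETR_EXTERNAL,cv2.CHAIN_APPROX_NONE);c=max(cs,key=cv2.contourArea);print(cv2.minEnclosingCircle(c),cv2.boundingRect(c))
w=((g>130)&(roi>0)).astype(np.uint8);N,l,st,ce=cv2.connectedComponentsWithStats(w)
for i in range(1,N):
  if st[i,4]>8: print('white',st[i],ce[i])
roi[:]=0;roi[0:45,280:320]=1
m=((g<60)&(roi>0)).astype(np.uint8)
print('handle bbox',cv2.boundingRect(m))
cv2.imwrite('pics/w1a.png',cv2.resize(im[0:220,220:420],None,fx=2.7,fy=2.7,interpolation=cv2.INTER_CUBIC))
print('cap top exp',proj(W,(.584,-.0355,.1347)),'handle exp',proj(W,(.6,.102,.11)))
```

```text
((298.4489440917969, 182.65003967285156), 26.643598556518555) (273, 158, 51, 51)
white [270 150  26  17 252] [281.74603175 156.05555556]
white [326 150   3   8  15] [327.4 152.6]
white [279 177  18  11  75] [287.16 182.  ]
white [265 203   8  12  52] [267.15384615 210.07692308]
handle bbox (284, 0, 30, 43)
cap top exp [296.66810848 185.14846258] handle exp [300.80628564  10.83225177]
```

View pics/w1a.png

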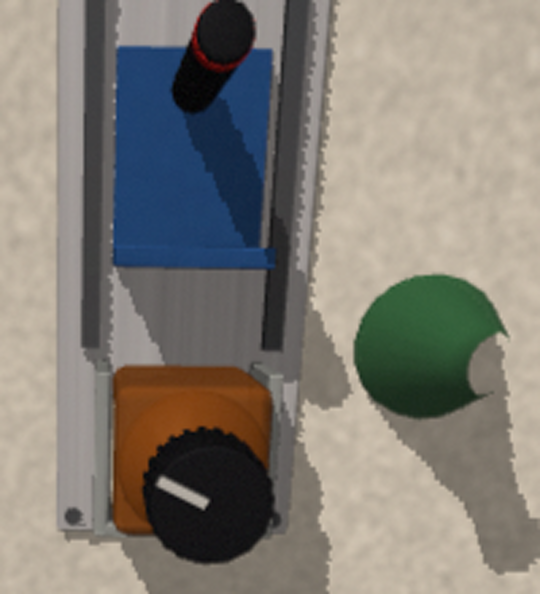

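Run:
```python
from h import *
d=np.load('w1.npz');W=cam('wrist',d['p'],d['R'])
f=lambda x,y:((x+.5)/2.7-.5+220,(y+.5)/2.7-.5)
cap=onz(W,f(208,503),.1347);print('cap',cap)
h=onz(W,f(226,29),.110);print('handle',h)
e=onz(W,f(158,481),.1347)-onz(W,f(207,505),.1347);print('line',e,np.arctan2(e[1],e[0]))
a=onz(W,f(57,5),.008);b=onz(W,f(57,528),.008);print('edge',a,b,(a-b)/np.linalg.norm(a-b))
print('gate-to-nest',h-cap,np.linalg.norm((h-cap)[:2]),np.arctan2(-(h-cap)[0],(h-cap)[1]))
# gate plate edges left
a=onz(W,f(118,47),.02);b=onz(W,f(113,265),.05);
from workcell import sense
s=sense()
H=np.array([.601,.1025,.24]); print(todp(s,H),todp(s,[.601,.1025,.079]),twist_for(s,-.11))
```

```text
cap [ 0.58399431 -0.03624179  0.1347    ]
handle [0.60207977 0.1020712  0.11      ]
line [-0.01471909  0.00944246  0.        ] 2.5712080877540653
edge [0.55120393 0.1400828  0.008     ] [ 0.52475193 -0.07890511  0.008     ] [0.11992037 0.99278351 0.        ]
gate-to-nest [ 0.01808546  0.13831299 -0.0247    ] 0.13949038499539887 -0.1300198652369708
[14.5   3.6   0.08] [14.47  3.6  16.18] (np.float64(2.118623504343553e-05), np.float64(3.1416138398248368), np.float64(-3.1415714673547495))
```

{"api": "arm_command", "payload": {
  "dp": [
    [3,0.8,0],
    [6.5,1.6,0],
    [10,2.5,0],
    [12.5,3.1,0],
    [14.4,3.6,0],
    [14.4,3.6,3],
    [14.4,3.6,6],
    [14.4,3.6,9],
    [14.4,3.6,12],
    [14.4,3.6,13]
  ],
  "twist": [0,0,0,0,0,0,0,0,0,0]
}}

```text
t: 3.4
tool_pos: [0.5993, 0.0986, 0.107]
orientation: [[0.113, 0.994, -0.005], [0.994, -0.113, -0.001], [-0.001, -0.005, -1.0]]
wrist_force: [-0.4, -0.6, -0.2]
finger_gap: 0.0919
```

Run:
```python
from h import *
from workcell import sense,snapshot
s=sense();print(s['t'],s['joint_positions'].round(2),s['tool_pos'],s['wrist_force'],twist_for(s,-.115)[0])
print(todp(s,[.601,.102,.08]))
cv2.imwrite('pics/w2.png',snapshot('wrist')[:,:,::-1])
cv2.imwrite('pics/s2.png',snapshot('scene')[:,:,::-1])
```

```text
3.4 [ 0.35  0.68 -0.78  1.75  0.57  0.96 -0.76] [0.59930753 0.09855363 0.1069965 ] [-0.36441236 -0.59119714 -0.18670472] 0.0018117500780823192
[0.37 0.14 2.7 ]
```

View pics/w2.png

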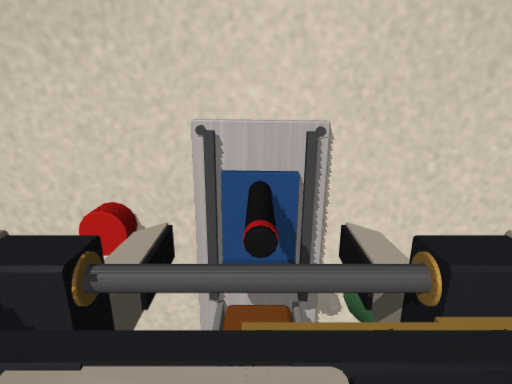

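View pics/s2.png

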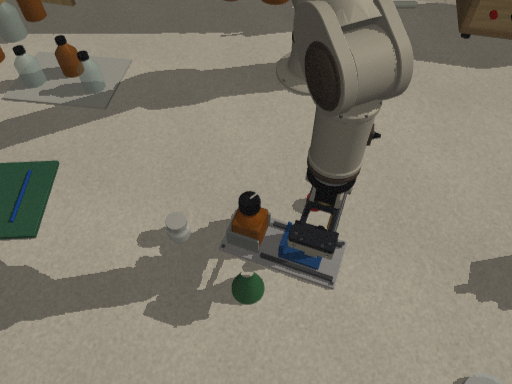

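The handle top at (261,243) lies centred between the open fingers. I'll descend and grip it.

{"api": "arm_command", "payload": {
  "dp": [
    [0.2,0.1,1.2],
    [0.35,0.1,2.4],
    [0.35,0.1,2.7],
    [0.35,0.1,2.7]
  ],
  "twist": [0,0,0,0]
}}

```text
t: 3.9
tool_pos: [0.6011, 0.1032, 0.0816]
orientation: [[0.112, 0.994, -0.004], [0.994, -0.112, 0.0], [-0.0, -0.004, -1.0]]
wrist_force: [-0.2, -0.1, -0.0]
finger_gap: 0.0915
```

{"api": "arm_command", "payload": {
  "dp": [
    [0,0,0],
    [0,0,0],
    [0,0,0],
    [0,0,0],
    [0,0,0],
    [0,0,0]
  ],
  "twist": [0,0,0,0,0,0],
  "jaw": 1,
  "grip_force": 20
}}

```text
t: 4.5
tool_pos: [0.6012, 0.1032, 0.0817]
orientation: [[0.112, 0.994, -0.004], [0.994, -0.112, 0.0], [-0.0, -0.004, -1.0]]
wrist_force: [-0.2, -0.1, 0.2]
finger_gap: 0.0486
```

{"api": "arm_command", "payload": {
  "dp": [
    [0,0,0],
    [0,0,0],
    [0,0,0],
    [0,0,0],
    [0,0,0],
    [0,0,0]
  ],
  "twist": [0,0,0,0,0,0]
}}

```text
t: 5.1
tool_pos: [0.6019, 0.1031, 0.0817]
orientation: [[0.112, 0.994, -0.003], [0.994, -0.112, 0.0], [0.0, -0.003, -1.0]]
wrist_force: [3.4, 0.1, -2.6]
finger_gap: 0.0177
```

{"api": "arm_command", "payload": {
  "dp": [
    [-0.4,0,0],
    [-0.8,0,0],
    [-1.2,0,0],
    [-1.6,0,0],
    [-2.0,0,0],
    [-2.4,0,0],
    [-2.8,0,0],
    [-3.1,0,0],
    [-3.3,0,0],
    [-3.4,0,0]
  ],
  "twist": [0,0,0,0,0,0,0,0,0,0]
}}

```text
t: 6.1
tool_pos: [0.5977, 0.0691, 0.0817]
orientation: [[0.112, 0.994, -0.003], [0.994, -0.112, 0.0], [-0.0, -0.003, -1.0]]
wrist_force: [-0.3, 2.0, -0.8]
finger_gap: 0.0176
```

{"api": "arm_command", "payload": {
  "dp": [
    [-0.1,0,0],
    [-0.2,0,0],
    [-0.3,0,0],
    [-0.4,0,0],
    [-0.4,0,0]
  ],
  "twist": [0,0,0,0,0]
}}

```text
t: 6.6
tool_pos: [0.5972, 0.065, 0.0817]
orientation: [[0.112, 0.994, -0.004], [0.994, -0.112, 0.0], [-0.0, -0.004, -1.0]]
wrist_force: [0.5, 1.4, -0.5]
finger_gap: 0.0178
```

{"api": "arm_command", "payload": {
  "dp": [
    [-0.1,0,0],
    [-0.2,0,0],
    [-0.3,0,0],
    [-0.4,0,0],
    [-0.4,0,0]
  ],
  "twist": [0,0,0,0,0]
}}

```text
t: 7.1
tool_pos: [0.597, 0.0633, 0.0818]
orientation: [[0.111, 0.994, -0.002], [0.994, -0.111, 0.003], [0.003, -0.003, -1.0]]
wrist_force: [2.1, 6.2, -4.6]
finger_gap: 0.0174
```

{"api": "arm_command", "payload": {
  "dp": [
    [-0.2,0,0],
    [-0.4,0,0],
    [-0.4,0,0],
    [-0.4,0,0]
  ],
  "twist": [0,0,0,0]
}}

```text
t: 7.5
tool_pos: [0.597, 0.0633, 0.0818]
orientation: [[0.108, 0.994, -0.001], [0.994, -0.108, 0.009], [0.009, -0.002, -1.0]]
wrist_force: [3.2, 10.3, -6.6]
finger_gap: 0.0178
```

Run:
```python
from h import *
from workcell import sense,snapshot
s=sense();print(s['t'],s['tool_pos'],s['wrist_force'],s['moment'])
cv2.imwrite('pics/s3.png',cv2.resize(snapshot('scene')[180:310,150:360,::-1],None,fx=3.8,fy=3.8,interpolation=cv2.INTER_CUBIC))
```

```text
7.5 [0.59696284 0.0632709  0.0817861 ] [ 3.21610069 10.2835775  -6.63124436] [ 1.85018784 -0.70730279 -0.03255226]
```

View pics/s3.png

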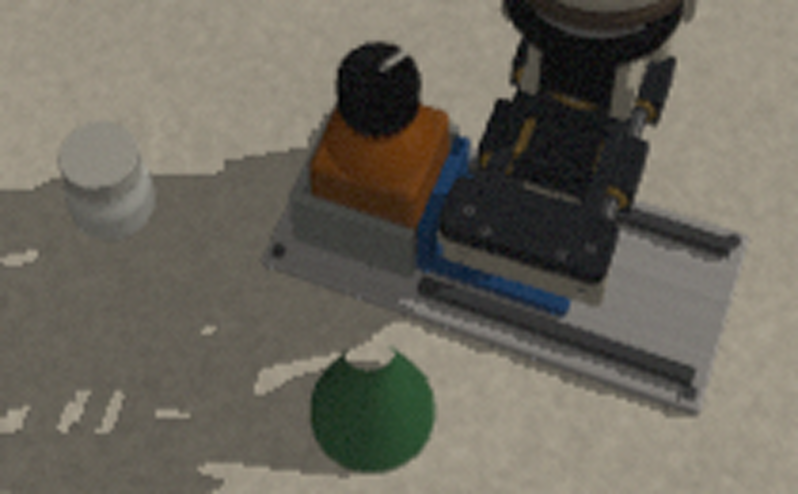

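The TCP stays at y = 0.0633 while the force climbs to 10 N, and the picture shows the blue gate against the bottle, so the gate is home. I'll relax the push, release and rise.

{"api": "arm_command", "payload": {
  "dp": [
    [0,0,0],
    [0,0,0],
    [0,0,0]
  ],
  "twist": [0,0,0]
}}

```text
t: 7.85
tool_pos: [0.597, 0.0634, 0.0817]
orientation: [[0.108, 0.994, -0.001], [0.994, -0.108, 0.009], [0.009, -0.002, -1.0]]
wrist_force: [1.3, 3.7, -3.1]
finger_gap: 0.0171
```

{"api": "arm_command", "payload": {
  "dp": [
    [0,0,0],
    [0,0,0],
    [0,0,0],
    [0,0,0],
    [0,0,0],
    [0,0,0]
  ],
  "twist": [0,0,0,0,0,0],
  "jaw": 0
}}

```text
t: 8.45
tool_pos: [0.597, 0.0632, 0.0818]
orientation: [[0.108, 0.994, -0.001], [0.994, -0.108, 0.009], [0.009, -0.002, -1.0]]
wrist_force: [-0.8, -0.6, -0.5]
finger_gap: 0.0613
```

{"api": "arm_command", "payload": {
  "dp": [
    [0,0,-2],
    [0,0,-4],
    [0,0,-7],
    [0,0,-10],
    [0,0,-13],
    [0,0,-15],
    [-1,0,-16],
    [-4,0,-16],
    [-7,0,-16],
    [-10,0,-16]
  ],
  "twist": [0,0,0,0,0,0,-0.12,-0.25,-0.38,-0.5]
}}

```text
t: 9.45
tool_pos: [0.5861, -0.0385, 0.2411]
orientation: [[-0.387, 0.922, -0.0], [0.922, 0.387, 0.008], [0.008, 0.003, -1.0]]
wrist_force: [0.1, 0.1, -0.0]
finger_gap: 0.0918
```

Run:
```python
from h import *
from workcell import sense,snapshot
s=sense();print(s['t'],s['joint_positions'].round(2),s['tool_pos'],s['orientation'].round(4),s['wrist_force'])
np.savez('w4.npz',p=s['tool_pos'],R=s['orientation'])
cv2.imwrite('pics/w4.png',snapshot('wrist')[:,:,::-1])
cv2.imwrite('pics/t4.png',cv2.resize(snapshot('top')[85:245,155:370,::-1],None,fx=3.7,fy=3.7,interpolation=cv2.INTER_CUBIC))
```

```text
9.45 [ 0.76  0.54 -1.    1.69  0.48  1.18  0.03] [ 0.58608713 -0.03849247  0.24113098] [[-3.871e-01  9.220e-01 -3.000e-04]
 [ 9.220e-01  3.871e-01  8.200e-03]
 [ 7.700e-03  2.900e-03 -1.000e+00]] [ 0.06289416  0.05753191 -0.02137381]
```

View pics/w4.png

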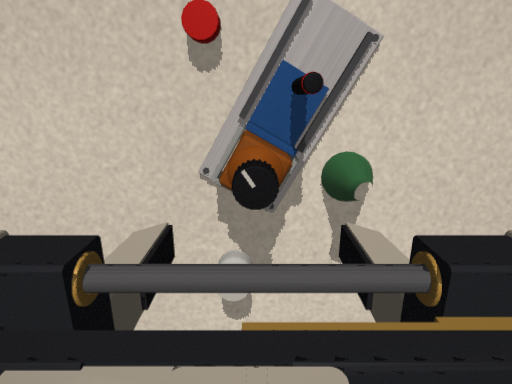

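View pics/t4.png

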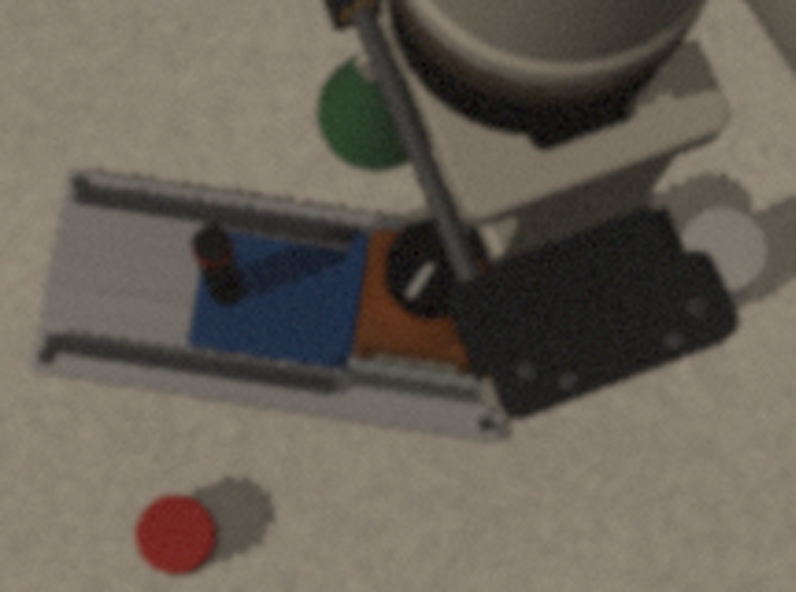

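The gate is still home, with its face touching the bottle in the top view. Increasing q7 turns the tool anticlockwise, so I'll twist by about -1.5 before gripping. First I'll re-measure the cap from this view, where it is near (257,187).

Run:
```python
from h import *
im=cv2.imread('pics/w4.png');cv2.imwrite('pics/w4z.png',cv2.resize(im[55:225,190:390],None,fx=3.5,fy=3.5,interpolation=cv2.INTER_CUBIC))
```

```text
(no output)
```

View pics/w4z.png

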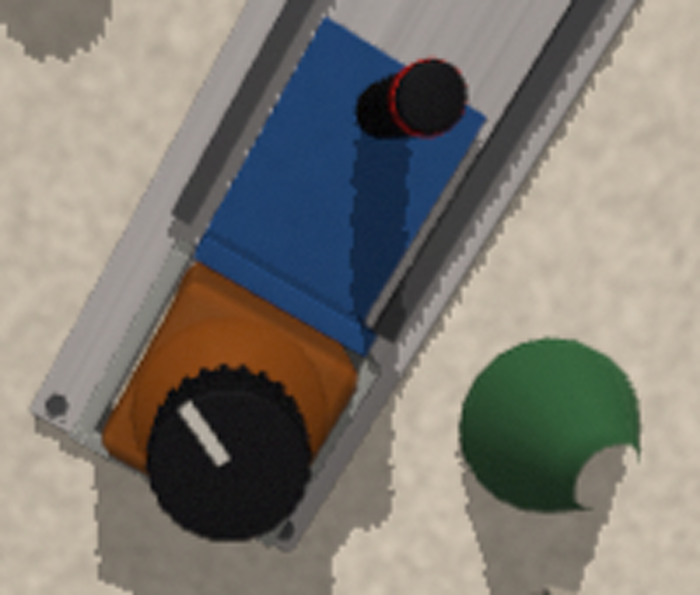

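{"api": "arm_command", "payload": {
  "dp": [
    [0,0,0],
    [0,0,0],
    [0,0,0],
    [0,0,0],
    [0,0,0],
    [0,0,0],
    [0,0,0],
    [0,0,0],
    [0,0,0],
    [0,0,0]
  ],
  "twist": [-0.1,-0.25,-0.4,-0.55,-0.7,-0.85,-1,-1.15,-1.3,-1.4]
}}

```text
t: 10.55
tool_pos: [0.5858, -0.0433, 0.2399]
orientation: [[-0.976, -0.219, -0.002], [-0.219, 0.976, 0.006], [0.001, 0.007, -1.0]]
wrist_force: [-0.0, 0.1, -0.6]
finger_gap: 0.0915
```

Run:
```python
from h import *
from workcell import sense
d=np.load('w4.npz');W=cam('wrist',d['p'],d['R'])
f=lambda x,y:((x+.5)/3.5-.5+190,(y+.5)/3.5-.5+55)
cap=onz(W,f(227,462),.1347);h=onz(W,f(433,97),.110);print('cap',cap,'handle',h,np.linalg.norm((h-cap)[:2]))
e=onz(W,f(183,405),.1347)-onz(W,f(223,463),.1347);print('line',np.arctan2(e[1],e[0]))
s=sense();print(s['t'],s['joint_positions'].round(2),s['tool_pos'])
print(todp(s,[.5845,-.0365,.18]),todp(s,[.5845,-.0365,.112]))
```

```text
cap [ 0.58392372 -0.03664456  0.1347    ] handle [0.59720525 0.06178242 0.11      ] 0.09931903451950733
line 2.5523188212325856
10.55 [ 0.91  0.72 -1.31  1.69  0.72  1.31  1.25] [ 0.58584466 -0.04330591  0.23994456]
[-0.02  0.65  6.  ] [-0.03  0.61 12.8 ]
```

{"api": "arm_command", "payload": {
  "dp": [
    [0,0.4,0],
    [0,0.65,1],
    [0,0.65,3],
    [0,0.65,5],
    [0,0.65,7],
    [0,0.65,9],
    [0,0.65,11],
    [0,0.65,12.2],
    [0,0.65,12.6],
    [0,0.65,12.7]
  ],
  "twist": [0,0,0,0,0,0,0,0,0,0]
}}

```text
t: 11.55
tool_pos: [0.5841, -0.0359, 0.1126]
orientation: [[-0.976, -0.219, -0.003], [-0.219, 0.976, 0.007], [0.001, 0.007, -1.0]]
wrist_force: [0.5, 0.9, -0.0]
finger_gap: 0.0917
```

Run:
```python
from h import *
from workcell import sense,snapshot
s=sense();print(s['t'],s['joint_positions'].round(2),s['tool_pos'],s['orientation'].round(4),s['wrist_force'],s['moment'])
print(todp(s,[.5842,-.0366,.113]))
cv2.imwrite('pics/w5.png',snapshot('wrist')[:,:,::-1])
```

```text
11.55 [ 0.82  0.85 -1.17  1.8   0.86  1.12  1.14] [ 0.58408696 -0.03591123  0.11260126] [[-0.9757 -0.2192 -0.0028]
 [-0.2192  0.9757  0.0068]
 [ 0.0013  0.0073 -1.    ]] [ 0.526998    0.85745852 -0.01247073] [ 0.09102511 -0.21254918  0.00955899]
[ 0.   -0.07 -0.04]
```

View pics/w5.png

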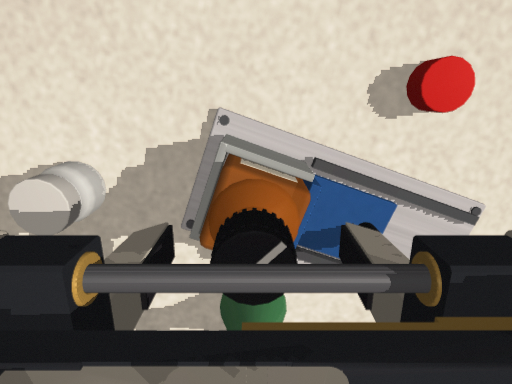

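The cap sits centred between the pads at about (254,255), so I'll grip it.

{"api": "arm_command", "payload": {
  "dp": [
    [0,-0.05,0],
    [0,-0.05,0],
    [0,-0.05,0],
    [0,-0.05,0],
    [0,-0.05,0],
    [0,-0.05,0],
    [0,-0.05,0],
    [0,-0.05,0],
    [0,-0.05,0],
    [0,-0.05,0]
  ],
  "twist": [0,0,0,0,0,0,0,0,0,0],
  "jaw": 1,
  "grip_force": 30
}}

```text
t: 12.6
tool_pos: [0.5846, -0.0367, 0.1131]
orientation: [[-0.976, -0.219, -0.002], [-0.219, 0.976, 0.006], [0.0, 0.007, -1.0]]
wrist_force: [0.9, -2.0, 0.5]
finger_gap: 0.0391
```

{"api": "arm_command", "payload": {
  "dp": [
    [0,0,0],
    [0,0,0]
  ],
  "twist": [0,0]
}}

```text
t: 12.8
tool_pos: [0.5846, -0.0368, 0.1131]
orientation: [[-0.976, -0.219, -0.002], [-0.219, 0.976, 0.006], [0.001, 0.006, -1.0]]
wrist_force: [0.2, -1.5, 1.1]
finger_gap: 0.0393
```

```bash
cat > st.py <<'E'
from h import *
from workcell import sense
s=sense();R=s['orientation'];print(s['t'],'q',s['joint_positions'].round(2),'p',s['tool_pos'].round(4),'yang',np.arctan2(R[1,1],R[0,1]).round(4),'z',R[:,2].round(4),'F',s['wrist_force'].round(2),'M',s['moment'].round(3),'gap',s['finger_gap'].round(4))
E
python3 st.py
```

```text
Traceback (most recent call last):
  File "st.py", line 3, in <module>
    s=sense();R=s['orientation'];print(s['t'],'q',s['joint_positions'].round(2),'p',s['tool_pos'].round(4),'yang',np.arctan2(R[1,1],R[0,1]).round(4),'z',R[:,2].round(4),'F',s['wrist_force'].round(2),'M',s['moment'].round(3),'gap',s['finger_gap'].round(4))
                                                                                                                                                                                                                                      ^^^^^^^^^^^^^^^^^^^^^
AttributeError: 'float' object has no attribute 'round'
```

{"api": "arm_command", "payload": {
  "dp": [
    [0,0,0.006],
    [0,0,0.015],
    [0,0,0.023],
    [0,0,0.031],
    [0,0,0.038],
    [0,0,0.046],
    [0,0,0.054],
    [0,0,0.061],
    [0,0,0.069],
    [0,0,0.076]
  ],
  "twist": [0.1,0.22,0.35,0.48,0.6,0.72,0.84,0.96,1.08,1.2]
}}

```text
t: 13.8
tool_pos: [0.5846, -0.0365, 0.1123]
orientation: [[-0.554, 0.833, -0.002], [0.833, 0.554, 0.007], [0.006, 0.002, -1.0]]
wrist_force: [0.1, -0.7, -1.4]
finger_gap: 0.0396
```

```bash
sed -i "s/s\['finger_gap'\].round(4)/round(s['finger_gap'],4)/" st.py
cat >> st.py <<'E'
import sys
from workcell import snapshot
if len(sys.argv)>1:
    np.savez(sys.argv[1]+'.npz',p=s['tool_pos'],R=R)
    cv2.imwrite(f'pics/{sys.argv[1]}.png',snapshot('wrist')[:,:,::-1])
E
python3 st.py w6
```

```text
13.8 q [ 0.7   0.7  -0.93  1.8   0.66  0.99  0.08] p [ 0.5846 -0.0365  0.1123] yang 0.5869 z [-0.0017  0.0066 -1.    ] F [ 0.13 -0.67 -1.4 ] M [-0.158 -0.358  0.042] gap 0.0396
```

View pics/w6.png

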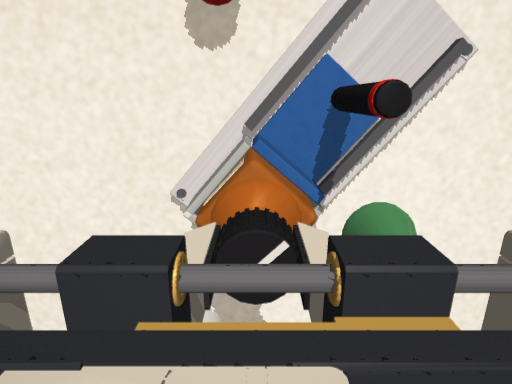

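The white line sits where it was relative to the gripper (about (275,252)), so there's no slip, and Mz of about 0.04 N·m fits the stated drag. I'll keep turning.

{"api": "arm_command", "payload": {
  "dp": [
    [0,0,0.008],
    [0,0,0.015],
    [0,0,0.023],
    [0,0,0.031],
    [0,0,0.038],
    [0,0,0.046],
    [0,0,0.054],
    [0,0,0.061],
    [0,0,0.069],
    [0,0,0.072]
  ],
  "twist": [0.1,0.22,0.35,0.47,0.59,0.71,0.83,0.95,1.07,1.15]
}}

```text
t: 14.85
tool_pos: [0.5848, -0.0367, 0.1116]
orientation: [[0.54, 0.842, -0.001], [0.842, -0.54, 0.006], [0.004, -0.004, -1.0]]
wrist_force: [0.1, -1.5, -1.9]
finger_gap: 0.0394
```

```bash
python3 st.py w7
```

```text
14.85 q [ 0.53  0.6  -0.67  1.81  0.46  0.9  -0.92] p [ 0.5848 -0.0367  0.1116] yang -0.5703 z [-0.0011  0.0059 -1.    ] F [ 0.09 -1.49 -1.87] M [-0.587 -0.37   0.037] gap 0.0394
```

{"api": "arm_command", "payload": {
  "dp": [
    [0,0,0.003],
    [0,0,0.006],
    [0,0,0.009],
    [0,0,0.009]
  ],
  "twist": [0.05,0.1,0.15,0.15]
}}

```text
t: 15.3
tool_pos: [0.5848, -0.0367, 0.1116]
orientation: [[0.66, 0.751, -0.001], [0.751, -0.66, 0.006], [0.004, -0.004, -1.0]]
wrist_force: [0.3, -1.7, 0.1]
finger_gap: 0.0392
```

```bash
python3 st.py
```

```text
15.3 q [ 0.5   0.59 -0.64  1.81  0.43  0.89 -1.05] p [ 0.5848 -0.0367  0.1116] yang -0.7207 z [-0.001   0.0056 -1.    ] F [ 0.31 -1.74  0.08] M [-0.517 -0.247 -0.049] gap 0.0392
```

{"api": "arm_command", "payload": {
  "dp": [
    [0,0,0.003],
    [0,0,0.006],
    [0,0,0.006]
  ],
  "twist": [0.05,0.1,0.1]
}}

```text
t: 15.6
tool_pos: [0.5848, -0.0367, 0.1115]
orientation: [[0.73, 0.684, -0.001], [0.684, -0.73, 0.005], [0.003, -0.005, -1.0]]
wrist_force: [-0.2, -1.6, -0.2]
finger_gap: 0.0398
```

```bash
python3 st.py
```

```text
15.6 q [ 0.49  0.58 -0.61  1.81  0.41  0.88 -1.14] p [ 0.5848 -0.0367  0.1115] yang -0.818 z [-0.0011  0.0055 -1.    ] F [-0.24 -1.64 -0.19] M [-0.502 -0.206 -0.015] gap 0.0398
```

{"api": "arm_command", "payload": {
  "dp": [
    [0,0,0.003],
    [0,0,0.005],
    [0,0,0.005]
  ],
  "twist": [0.05,0.08,0.08]
}}

```text
t: 15.9
tool_pos: [0.5847, -0.0367, 0.1114]
orientation: [[0.781, 0.624, -0.001], [0.624, -0.781, 0.005], [0.002, -0.005, -1.0]]
wrist_force: [-0.2, -1.9, -0.3]
finger_gap: 0.039
```

```bash
python3 st.py
```

```text
15.9 q [ 0.47  0.58 -0.6   1.81  0.4   0.88 -1.2 ] p [ 0.5847 -0.0367  0.1114] yang -0.8964 z [-0.0012  0.0054 -1.    ] F [-0.19 -1.86 -0.35] M [-0.549 -0.193 -0.039] gap 0.039
```

{"api": "arm_command", "payload": {
  "dp": [
    [0,0,0.003],
    [0,0,0.003],
    [0,0,0.003]
  ],
  "twist": [0.05,0.06,0.06]
}}

```text
t: 16.2
tool_pos: [0.5849, -0.0367, 0.1114]
orientation: [[0.816, 0.578, -0.001], [0.578, -0.816, 0.005], [0.002, -0.005, -1.0]]
wrist_force: [1.2, -1.3, -0.1]
finger_gap: 0.0394
```

```bash
python3 st.py w8
```

```text
16.2 q [ 0.46  0.57 -0.58  1.81  0.39  0.88 -1.25] p [ 0.5849 -0.0367  0.1114] yang -0.9543 z [-9.0e-04  5.2e-03 -1.0e+00] F [ 1.2  -1.3  -0.06] M [-0.595 -0.298  0.215] gap 0.0394
```

View pics/w8.png

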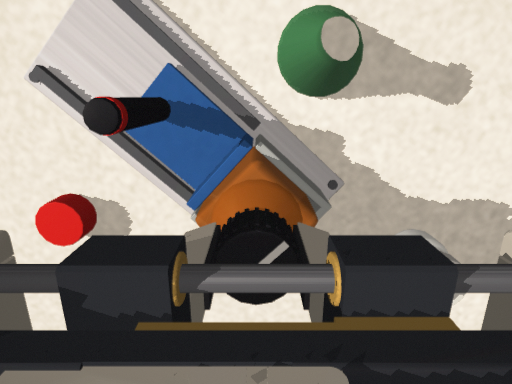

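Mz has jumped to 0.215 N·m and there's still no slip, with the line at about (273,252). I'll confirm the hard stop with small steps.

{"api": "arm_command", "payload": {
  "dp": [
    [0,0,0],
    [0,0,0]
  ],
  "twist": [0.03,0.03]
}}

```text
t: 16.45
tool_pos: [0.5848, -0.0367, 0.1113]
orientation: [[0.833, 0.554, -0.001], [0.554, -0.833, 0.005], [0.002, -0.005, -1.0]]
wrist_force: [0.2, -2.5, -0.9]
finger_gap: 0.0394
```

```bash
python3 st.py
```

```text
16.45 q [ 0.46  0.57 -0.57  1.81  0.39  0.88 -1.28] p [ 0.5848 -0.0367  0.1113] yang -0.9838 z [-0.001   0.0049 -1.    ] F [ 0.21 -2.54 -0.86] M [-0.631 -0.266  0.707] gap 0.0394
```

{"api": "arm_command", "payload": {
  "dp": [
    [0,0,0],
    [0,0,0]
  ],
  "twist": [0.04,0.04]
}}

```text
t: 16.65
tool_pos: [0.5853, -0.0362, 0.1116]
orientation: [[0.853, 0.521, 0.0], [0.521, -0.853, 0.005], [0.003, -0.004, -1.0]]
wrist_force: [1.9, -0.9, 0.3]
finger_gap: 0.0394
```

```bash
python3 st.py w9
```

```text
16.65 q [ 0.45  0.57 -0.57  1.81  0.38  0.87 -1.31] p [ 0.5853 -0.0362  0.1116] yang -1.0226 z [ 1.0e-04  5.2e-03 -1.0e+00] F [ 1.89 -0.92  0.27] M [-0.363 -0.439  0.696] gap 0.0394
```

View pics/w9.png

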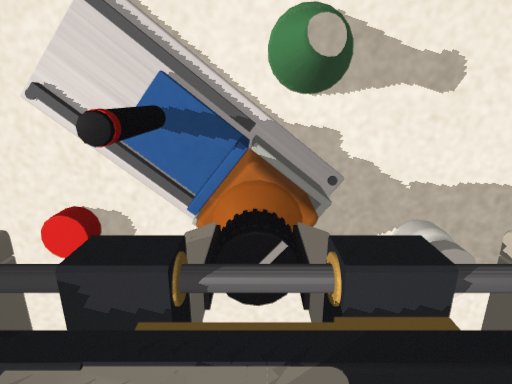

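Mz held at about 0.70 N·m over the last two steps while the tool turned 0.04 rad further. The cap is bottomed out and the grip slipped slightly at the end. I'll back off most of a quarter turn and then measure, because the bottle's play in the nest takes up part of it.

{"api": "arm_command", "payload": {
  "dp": [
    [0,0,0],
    [0,0,-0.005],
    [0,0,-0.012],
    [0,0,-0.02],
    [0,0,-0.03],
    [0,0,-0.04],
    [0,0,-0.05],
    [0,0,-0.06],
    [0,0,-0.07],
    [0,0,-0.075]
  ],
  "twist": [-0.05,-0.12,-0.25,-0.38,-0.51,-0.64,-0.77,-0.9,-1.03,-1.15]
}}

```text
t: 17.7
tool_pos: [0.5844, -0.0357, 0.1121]
orientation: [[-0.133, 0.991, -0.002], [0.991, 0.133, 0.006], [0.006, -0.001, -1.0]]
wrist_force: [-0.7, 0.5, 2.4]
finger_gap: 0.039
```

```bash
python3 st.py w10
```

```text
17.7 q [ 0.63  0.66 -0.83  1.8   0.58  0.95 -0.31] p [ 0.5844 -0.0357  0.1121] yang 0.133 z [-0.0019  0.0062 -1.    ] F [-0.73  0.49  2.37] M [0.033 0.158 0.001] gap 0.039
```

{"api": "arm_command", "payload": {
  "dp": [
    [0,0,-0.008],
    [0,0,-0.017],
    [0,0,-0.026],
    [0,0,-0.029],
    [0,0,-0.029]
  ],
  "twist": [-0.13,-0.26,-0.39,-0.46,-0.46]
}}

```text
t: 18.25
tool_pos: [0.5842, -0.0357, 0.1124]
orientation: [[-0.562, 0.827, -0.003], [0.827, 0.562, 0.007], [0.007, 0.002, -1.0]]
wrist_force: [0.7, -1.3, 1.9]
finger_gap: 0.0396
```

```bash
python3 st.py w11
python3 - <<'E'
import cv2,numpy as np
a=cv2.imread('pics/w11.png')[140:310,170:350];b=cv2.imread('pics/w9.png')[140:310,170:350]
cv2.imwrite('pics/w11z.png',cv2.resize(a,None,fx=3.5,fy=3.5,interpolation=cv2.INTER_CUBIC))
cv2.imwrite('pics/w9z.png',cv2.resize(b,None,fx=3.5,fy=3.5,interpolation=cv2.INTER_CUBIC))
E
```

```text
18.25 q [ 0.7   0.7  -0.93  1.8   0.66  0.99  0.09] p [ 0.5842 -0.0357  0.1124] yang 0.5965 z [-0.0025  0.007  -1.    ] F [ 0.72 -1.29  1.87] M [-0.164 -0.089  0.069] gap 0.0396
```

View pics/w11z.png

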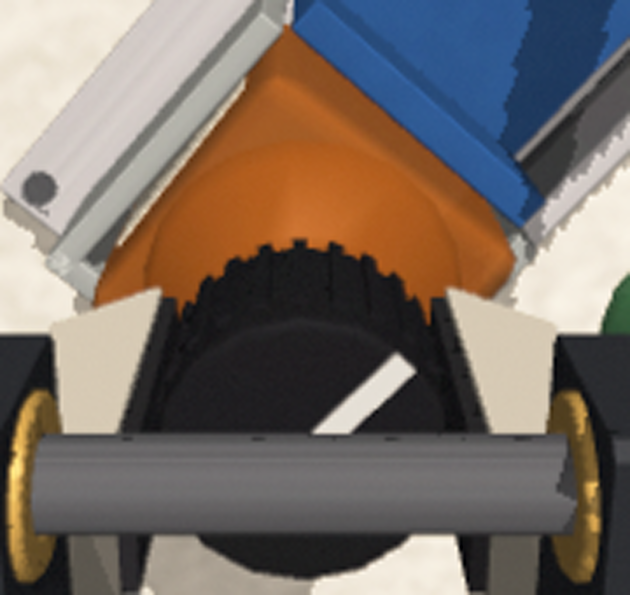

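View pics/w9z.png

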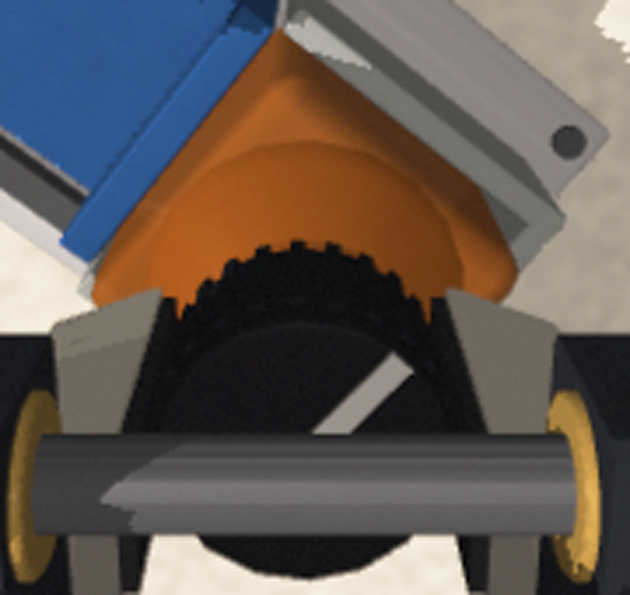

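View pics/w11.png

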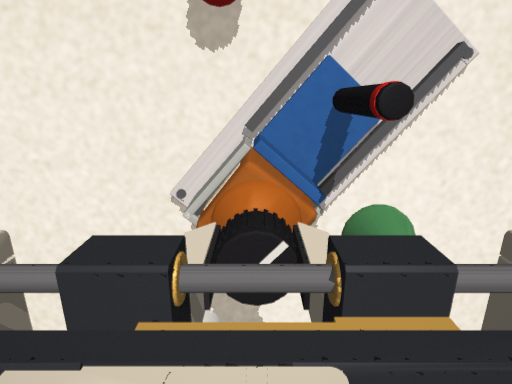

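Run:
```python
import cv2,numpy as np
o=[]
for n in ['w9','w11']:
    a=cv2.imread(f'pics/{n}.png')[135:235,180:340]
    r=a[:,:,2].astype(float); hsv=cv2.cvtColor(a,cv2.COLOR_BGR2HSV)
    m=cv2.inRange(hsv,(5,120,40),(20,255,255))
    print(n,[np.median(a[m>0],0)])
    v=r.copy(); q=np.percentile(r[m>0],[2,98]); v=np.clip((r-q[0])/(q[1]-q[0]),0,1)*255; v[m==0]=0
    o.append(cv2.resize(v.astype(np.uint8),None,fx=5,fy=3.0*5/3*0.58,interpolation=cv2.INTER_CUBIC) if 0 else cv2.resize(v.astype(np.uint8),None,fx=2.9*1.7,fy=2.9,interpolation=cv2.INTER_CUBIC))
cv2.imwrite('pics/enh.png',np.vstack(o)); print(np.vstack(o).shape)
```

```text
w9 [array([ 28.,  75., 136.])]
w11 [array([ 32.,  88., 163.])]
(580, 789)
```

View pics/enh.png

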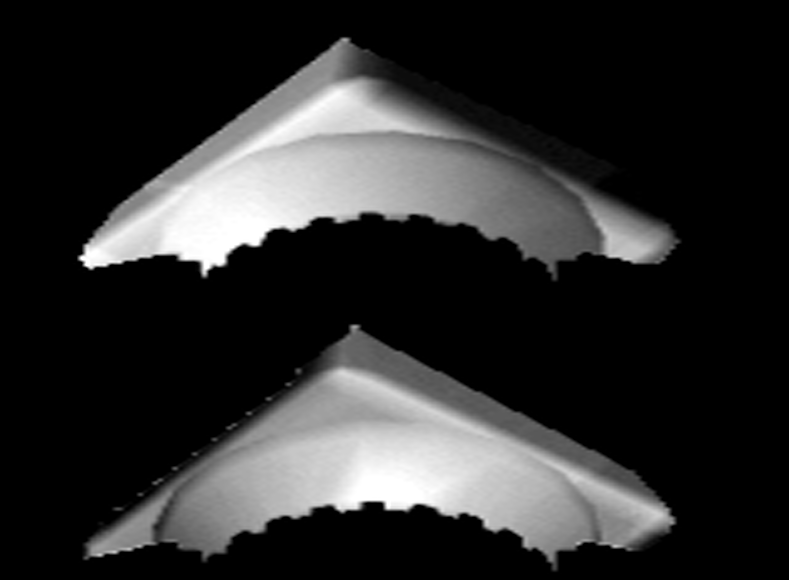

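The shoulder edges show clearly. I'll cast the edge lines onto z = 0.078 to get the bottle's yaw, and the white line onto the cap's top, in both pictures.

Run:
```python
from h import *
E={'w9':(0,[((335,93),(140,210)),((400,95),(640,218))],(404,362),(318,434)),
   'w11':(290,[((320,382),(160,492)),((375,380),(640,500))],(406,362),(318,434))}
for n,(off,L,l1,l0) in E.items():
    d=np.load(n+'.npz');W=cam('wrist',d['p'],d['R'])
    f=lambda u:((u[0]+.5)/4.93-.5+180,(u[1]-off+.5)/2.9-.5+135)
    g=lambda u:((u[0]+.5)/3.5-.5+170,(u[1]+.5)/3.5-.5+140)
    for a,b in L:
        e=onz(W,f(b),.076)-onz(W,f(a),.076);an=np.arctan2(e[1],e[0]);print(n,'edge',an.round(3),'mod90',((an+np.pi/4)%(np.pi/2)-np.pi/4).round(3))
    zt=.133 if n=='w9' else .134
    e=onz(W,g(l1),zt)-onz(W,g(l0),zt);print('line',np.arctan2(e[1],e[0]).round(3),np.linalg.norm(e).round(4), onz(W,g(l0),zt)[:2])
# line axis via white mask
for n in ['w5','w6','w8','w9','w11']:
    im=cv2.imread(f'pics/{n}.png'); g=im.min(2); m=np.zeros_like(g); m[236:264,250:300]=1
    w=((g>90)&(m>0)).astype(np.uint8); N,l,st,ce=cv2.connectedComponentsWithStats(w)
    i=1+np.argmax(st[1:,4]); ys,xs=np.where(l==i)
    v=cv2.fitLine(np.c_[xs,ys].astype(np.float32),cv2.DIST_L2,0,.01,.01).ravel()
    print(n,st[i],'c',ce[i].round(2),'ang',np.arctan2(v[1],v[0]).round(3))
```

```text
w9 edge 2.922 mod90 -0.22
w9 edge -1.748 mod90 -0.177
line -0.265 0.0153 [ 0.58812753 -0.0372493 ]
w11 edge -1.678 mod90 -0.107
w11 edge -0.069 mod90 -0.069
line 1.339 0.0154 [ 0.58498629 -0.0329109 ]
w5 [257 242  30  22 216] c [272.43 253.64] ang -0.674
w6 [258 240  32  24 271] c [274.68 252.79] ang -0.677
w8 [259 241  30  23 234] c [274.61 253.22] ang -0.68
w9 [260 241  28  23 219] c [274.09 253.21] ang -0.72
w11 [259 241  30  23 255] c [274.71 252.95] ang -0.708
```

Between the two pictures the bottle swung about 0.11 rad anticlockwise through its play. The cap is therefore about 1.47–1.51 rad off bottom relative to the bottle, and I'll add about 0.09.

{"api": "arm_command", "payload": {
  "dp": [
    [0,0,-0.003],
    [0,0,-0.006],
    [0,0,-0.006],
    [0,0,-0.006]
  ],
  "twist": [-0.05,-0.09,-0.09,-0.09]
}}

```text
t: 18.7
tool_pos: [0.5841, -0.0357, 0.1124]
orientation: [[-0.63, 0.776, -0.003], [0.776, 0.63, 0.007], [0.007, 0.002, -1.0]]
wrist_force: [-0.4, -0.2, 0.6]
finger_gap: 0.0395
```

```bash
python3 st.py w12
python3 - <<'E'
import cv2,numpy as np
from workcell import snapshot
a=cv2.imread('pics/w12.png')[135:235,180:340];r=a[:,:,2].astype(float);hsv=cv2.cvtColor(a,cv2.COLOR_BGR2HSV);m=cv2.inRange(hsv,(5,120,40),(20,255,255))
q=np.percentile(r[m>0],[2,98]);v=np.clip((r-q[0])/(q[1]-q[0]),0,1)*255;v[m==0]=0
cv2.imwrite('pics/enh12.png',cv2.resize(v.astype(np.uint8),None,fx=4.93,fy=2.9,interpolation=cv2.INTER_CUBIC))
cv2.imwrite('pics/s12.png',cv2.resize(snapshot('scene')[180:310,150:360,::-1],None,fx=3.8,fy=3.8,interpolation=cv2.INTER_CUBIC))
E
```

```text
18.7 q [ 0.71  0.71 -0.95  1.8   0.68  1.    0.16] p [ 0.5841 -0.0357  0.1124] yang 0.6822 z [-0.0026  0.0068 -1.    ] F [-0.41 -0.24  0.59] M [-0.222 -0.167  0.061] gap 0.0395
```

View pics/enh12.png

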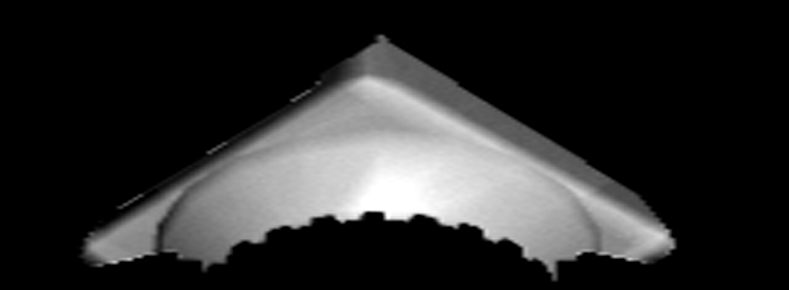

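View pics/w12.png

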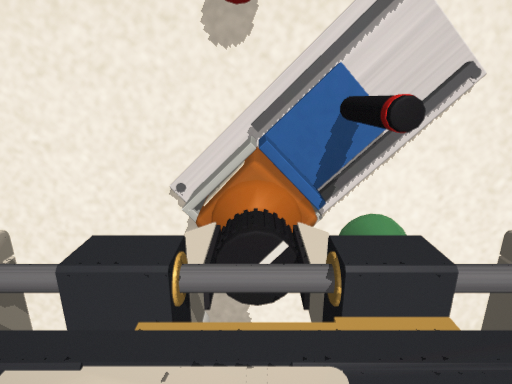

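View pics/s12.png

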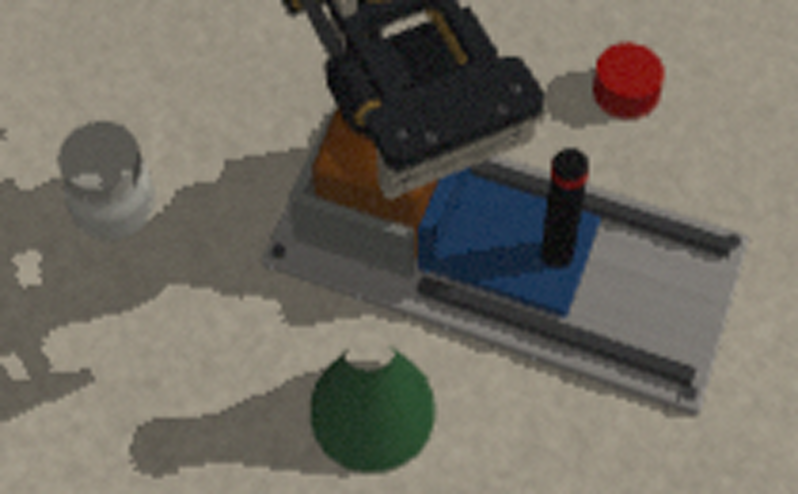

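Run:
```python
from h import *
def mod(a): return (a+np.pi/4)%(np.pi/2)-np.pi/4
def edges(n):
    d=np.load(n+'.npz');W=cam('wrist',d['p'],d['R'])
    im=cv2.imread(f'pics/{n}.png');r=cv2.GaussianBlur(im[:,:,2].astype(np.float32),(0,0),.8)
    hsv=cv2.cvtColor(im,cv2.COLOR_BGR2HSV);m=cv2.inRange(hsv,(5,120,30),(20,255,255))
    out=[]
    # silhouette top of amber per column (occluded by wall/gate) and strongest inner vertical gradient within 22 px below
    for cols in [range(212,244),range(262,303)]:
        P=[]
        for c in cols:
            y0=np.where(m[140:225,c])[0]
            if len(y0)==0: continue
            y0=y0[0]+140; col=r[y0+3:y0+20,c]; g=np.gradient(col); k=int(np.argmax(g)); P.append((c,y0+3+k))
        P=np.array(P,np.float32)
        X=np.array([onz(W,p,.077)[:2] for p in P],np.float32)
        v=cv2.fitLine(X,cv2.DIST_HUBER,0,.0005,.001).ravel();out.append(mod(np.arctan2(v[1],v[0])))
    return np.round(out,3)
for n in ['w8','w9','w10','w11','w12']: print(n,edges(n))
d=np.load('w12.npz');W=cam('wrist',d['p'],d['R'])
f=lambda u:((u[0]+.5)/4.93-.5+180,(u[1]+.5)/2.9-.5+135)
for a,b in [((335,93),(160,200)),((395,93),(640,226))]:
    e=onz(W,f(b),.076)-onz(W,f(a),.076);print(mod(np.arctan2(e[1],e[0])).round(3))
h=onz(W,(405,111),.110);print('handle wrist',h)
S=cam('scene');print('handle scene',onz(S,((570.5)/3.8-.5+150,(161.5)/3.8-.5+180),.110))
# predicted gate position check: displacement vs start in scene
print('start scene',onz(S,((648.5)/3.8-.5+150,(185.5)/3.8-.5+180),.110))
im=cv2.imread('pics/w12.png'); g=im.min(2); m=np.zeros_like(g); m[236:264,250:300]=1
w=((g>90)&(m>0)).astype(np.uint8); N,l,st,ce=cv2.connectedComponentsWithStats(w); i=1+np.argmax(st[1:,4]); ys,xs=np.where(l==i)
v=cv2.fitLine(np.c_[xs,ys].astype(np.float32),cv2.DIST_L2,0,.01,.01).ravel(); print(ce[i],np.arctan2(v[1],v[0]))
```

```text
w8 [-0.168 -0.063]
w9 [-0.185 -0.109]
w10 [-0.378 -0.095]
w11 [-0.093 -0.07 ]
w12 [-0.097 -0.069]
-0.078
-0.072
handle wrist [0.59554757 0.06316539 0.11      ]
handle scene [0.59531768 0.06226285 0.11      ]
start scene [0.5998322 0.1012879 0.11     ]
[274.74117647 252.96862745] -0.7068959
```

Last checks:
- **Cap:** the bottle's yaw is the same in the last two views (about -0.08), so it is at the end of its play. That puts the cap 1.56–1.60 rad off bottom.
- **Gate:** the handle is at y of about 0.063, where it was when it reached the stop.
- **Bystanders:** the flask, jar and spare cap haven't moved.

I'll hand in.

```bash
python3 - <<'E'
from workcell import job_done,sense
print(job_done())
E
python3 st.py
```

```text
the job is handed in; nothing more can be done
None
the job is handed in; nothing more can be done
```

I slid the gate home, screwed the cap down to its stop and backed it off about a quarter turn. I then handed the job in at about 18.8 s with the gripper still holding the cap.

- **Gate:** the handle moved about 40 mm and then stayed still while the push rose to 10 N. The last wrist view put it at y ≈ 0.063, the same as at the stop. The top view showed the gate against the bottle.
- **Cap down:** after about 2.75 rad clockwise the torque rose sharply to about 0.7 N·m. The grip slipped about 0.04 rad there; the white line in the wrist pictures shows this, and I measured the back-off from after the slip.
- **Back-off:** the tool turned back 1.705 rad. The bottle swung about 0.1 rad in the nest, so the cap is an estimated 1.56–1.60 rad off bottom, against a target of 1.571. I expect that to be good to a few hundredths of a radian.
- **Bystanders:** the last scene view shows the flask, jar and spare cap where they started.

Three readings were weak:
- The torque was too noisy, at about ±0.05 N·m, to show the cap's drag.
- The automatic fit of the bottle's edges was poor in several pictures. I relied mainly on edges picked by hand, and the two agreed to within about 0.02 rad in the last picture.
- Directions measured from the white line alone were off by about 0.065 rad, so I used them only relative to each other.

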